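# Fit the lever handle to the stone bench's water valve and open it

## Robot

A 7-joint arm with a two-finger parallel gripper is mounted at the origin on the work surface. World frame = base frame: x ahead of the robot, y to its left, z up, the work surface at z = 0. Lengths are in m, angles in rad, forces in N, time in s.
With the tool pointing down it reaches from about 0.4 to 0.85 m from the base axis. Payload 10.4 kg.
Tool frame: the origin (TCP) lies between the finger pads; the fingertips stand 19 mm ahead of it and the grasp point (between the pads) is the TCP (manip.tips_ahead is the distance from the TCP to the fingertips, in m); z points along the fingers, y is the line along which they close (so a half turn about z gives the same grasp; the last joint's range is limited). The gripper opens to 85 mm and grips with 20 to 120 N. Pads are 22 mm wide; open, the fingers measure 114 mm over their backs; the gripper's body (76 mm by 85 mm) begins 54 mm behind the grasp point. The pads swing forward as they close: fully open they stand 13 mm farther back than shut.
Start: joints at [1.303, 0.332, -0.065, 1.46, 0.022, 1.35, -0.088], TCP at [0.151, -0.606, 0.25] pointing down, gripper open.
Joint ranges: [-2.6, 2.6], [-0.5, 2.12], [-1.47, 1.34], [0.16, 2.42], [-1.27, 4.41], [0.06, 2.06], [-2.6, 2.6]. Speed limits (rad/s): [2.22, 2.22, 2.79, 2.79, 3.14, 3.14, 3.14].

## Interface

Orientations are given as a unit quaternion [x, y, z, w].
In Python, from workcell import manip, viewer gives the robot as it stands.
- The arm moves only by the tool arm_command, never from a script. Its argument "series" is text: rows parted by semicolons, each of 5 numbers parted by spaces: the closure, from 0 (fully open) to 1 (shut), then the shift along the tool's x, y, z normalised to -1 to 1, where 1 is 0.4 m, then the turn about the tool's z normalised to -1 to 1, where 1 is 180 degrees. In form: jaw tx ty tz spin; .... A call has exactly 10 rows; each row shifts and turns the commanded pose from where the row before left it, along the tool's axes as they then stand; what a row does not reach is not made up. A row lasts 1/8 s, in which the tool goes at most 62.5 mm and 10.7 degrees, less where a joint would pass 70% of its speed; a pose out of reach is approached as far as the arm can. A call with a number of a shift or a turn outside -1 to 1 is refused whole. A call with a gripper value outside its range is refused whole. The fingers move at their own pace and stop on an object; "newtons" is the grip in N (left out, the last holds). Time passes only in rows, so rows that do not move let the fingers close, or fill a call up. It gives the time, the measured TCP pose, the force, the opening and the grip force at its end, in the units of the state.
- manip.get_obs(): the state, without advancing time (a new reading comes with each control period).
- viewer.camera(name): name is "side" or "top"; returns a dict with "pixels" (480x640x3 uint8, red, green, blue), "intrinsics" (3x3 intrinsics, pixels), "extrinsics" (4x4, takes a point from world to camera coordinates). Camera axes: x right, y up, looking along -z (the intrinsics and any distortion apply to the point x, -y, -z); pixel columns grow to the right and rows downward; lengths in m; the calibration is good to about 2 mm. A picture is of the moment at which its call begins. There is no depth.
- manip.hand_in(): hands the job in; it is judged then, once.
The state is a dict: "clock": time; "joint_pos": joint angles; "joint_velocities": joint speeds; "tau": joint torques, N m; "position": TCP position; "ee_rot": TCP orientation; "ft_force": force on the tool from outside, world axes, zero at the start; "torque": the same for the moment, N m; "grip_width": opening from 0.0 (shut) to 1.0 (fully open); "grasp_force": force on a finger pad.
Only numpy, scipy, OpenCV 4.12 (cv2) and the standard library are available. Lean on these libraries where they do the work, as an engineer would, in place of code of your own. Each camera call takes 0.05 s, during which the arm holds its last target. There are 200 camera calls.

## Task

Turn on the water for the dipping basin: take the loose lever handle, fit its square bore fully home on the valve's square stem with the lever in line with the groove on the stem's end, then turn the valve fully open with it, so that the lever lies along the pipe. Leave the handle on the stem, and leave the other things on the bench where they are.

Things in the scene. Friction and masses are not known exactly. Their poses are not given: they have to be found in the camera images.
- valve: Fixed bench water tap. Origin on the bench under the stem's axis, z up. A 34 mm steel pipe runs along this body's y axis, its centreline 105 mm above the bench: riser with floor flange (84 mm across) at y = +155 mm, brass plug valve (66 mm across) at 0, down-turned spout at -185 mm. The gland flange on the valve is 84 mm (x) by 46 mm (y), its nuts end 155 mm above the bench.
- stem (a joint): Angle of the valve's brass stem, rad: 0 = shut, 1.571 = fully open, hard stops at both; grows counter-clockwise seen from above. Found between 0 and 0.4. Stiff: needs about 0.5 N m and stays where it is left.
- stem_seat (a point): Centre of the round collar (50 mm across, top 158 mm above the bench) at the foot of the stem's square, on which the fitted handle comes to rest. Turns with the stem; z up, x along the groove in the stem's end. Valve shut: groove across the pipe (along the valve's x axis); open: along the pipe.
- stem_top (a point): Centre of the end of the stem's square, which is 20 x 20 mm and stands 30 mm above the collar (top 188 mm above the bench). Flats parallel to this point's x and y, top edges bevelled 3 mm over the last 4 mm. A dark groove, 14 x 3 mm, runs across the end along x.
- handle: Loose lever handle, 0.35 to 0.55 kg, flat, right way up, 200 mm long along x; origin at mid-length on the underside. At x = -77 mm a steel boss 46 x 46 mm, 28 mm high, with a square through bore 22 x 22 mm, sides along x and y. Then a neck 14 mm wide; from x = -22 to +100 mm a black flat-sided grip 24 mm wide and high, underside level with the boss's. Centre of mass 17 mm from the bore's axis.
- handle_bore (a point): Centre of the lower mouth of the handle's square bore, on the boss's underside; same axes as the handle (x points from the bore along the lever).
- basin: Loose green plastic bowl, 160 mm across, 55 mm high, under the spout. Origin at the centre of its underside. To be left where it is.
- mallet: Loose wooden mallet lying on its side, 200 mm long along x, head 68 mm thick at its +x end. Origin on the bench below the middle of its length. To be left where it is.
- bottle: Small amber glass bottle, 42 mm across, 85 mm high, standing beyond the pipe. Origin under its centre. To be left where it is.
- jar: White jar, 68 mm across, 75 mm high, standing beyond the pipe. Origin under its centre. To be left where it is.
- plaque: Octagonal inlaid marble plaque lying flat, 180 mm across, 18 mm thick. Origin under its centre. To be left where it is.
- handwheel: Grey spoked handwheel with a small round bore, 110 mm across, 16 mm high, lying flat; not for this valve. Origin under its centre. To be left where it is.
- chisel: Steel stone chisel lying flat along x, about 200 mm long. Origin on the bench below its middle. To be left where it is.
Mind the look-alikes: they are no part of the job. Leave any pink look-alike of the handle alone.

How it is judged:
By the outcome, as a careful person would: the job done as asked, in the order asked, and still so for the second after the job is handed in, with the robot touching nothing.
It also fails if it takes over 69 s, if anything falls off the work surface, if the arm or the gripper's body presses on something with over 40 N, if the wrist force passes 120 N, or if a joint passes its speed limit or range.

## Working session

There is one attempt and no reset: what is moved stays moved. The work goes in short steps, Python scripts to look and compute and a tool call to move; the robot and the scene stay as the last step left them, time stands still between calls to the robot, and variables do not carry over. Pictures are saved under pics/ and viewed, at most 10 in all, crops included, and the job is handed in when it is done.

Besides the shell and the picture viewer there is one more tool, called as name(argument=value, ...), one argument or row to a line, values as JSON. arm_command: Moves the arm, as the interface text tells. Scaled input: -1 to 1 covers 0.4 m each way for a shift and 180 degrees each way for a turn. Its arguments: {"type":"object","properties":{"series":{"type":"string"},"newtons":{"type":"number"}},"required":["series"]}

```bash
mkdir -p pics; python3 - <<'E'
from workcell import manip, viewer
import cv2,numpy as np
for n in("top","side"):
    c=viewer.camera(n); cv2.imwrite(f"pics/{n}0.png",c["pixels"][:,:,::-1]); print(n,c["intrinsics"],c["extrinsics"],[k for k in c])
print(manip.get_obs())
E
```

```text
top [[565.01047221   0.         318.91895783]
 [  0.         565.01047221 242.56156836]
 [  0.           0.           1.        ]] [[-0.01914474 -0.99968278 -0.01636514  0.00910818]
 [ 0.9853315  -0.02164097  0.16927348 -0.56474912]
 [-0.16957394 -0.01288439  0.98543324 -1.74937242]
 [ 0.          0.          0.          1.        ]] ['pixels', 'intrinsics', 'extrinsics']
side [[575.79382799   0.         325.36982061]
 [  0.         575.79382799 244.58836342]
 [  0.           0.           1.        ]] [[-0.80051691 -0.59920761  0.01108681  0.43929915]
 [ 0.37065969 -0.48047995  0.79482728 -0.31152424]
 [-0.47093957  0.64038212  0.60673443 -1.27081624]
 [ 0.          0.          0.          1.        ]] ['pixels', 'intrinsics', 'extrinsics']
{'clock': 0.1, 'joint_pos': array([ 1.30343529,  0.33280013, -0.06471166,  1.46088544,  0.0215945 ,
        1.34990404, -0.08850819]), 'joint_velocities': array([ 0.00104759, -0.0003659 ,  0.00191822, -0.00248274, -0.00036979,
        0.00037135, -0.00042344]), 'tau': array([ 2.81188797e-03, -6.26747990e+01,  5.04643342e-02, -3.92427993e+01,
        1.63919572e-02,  7.00527162e-03,  8.23943810e-05]), 'position': array([ 0.15137943, -0.60605444,  0.24958743]), 'ee_rot': array([ 9.92519327e-01,  1.22085877e-01, -1.04807697e-04, -6.42345858e-04]), 'ft_force': array([ 0.05542581, -0.70060631, -0.20217303]), 'torque': array([ 0.01192338, -0.01104357, -0.0002698 ]), 'grasp_force': 0.0, 'grip_width': 0.9998792704484895}
```

View pics/top0.png

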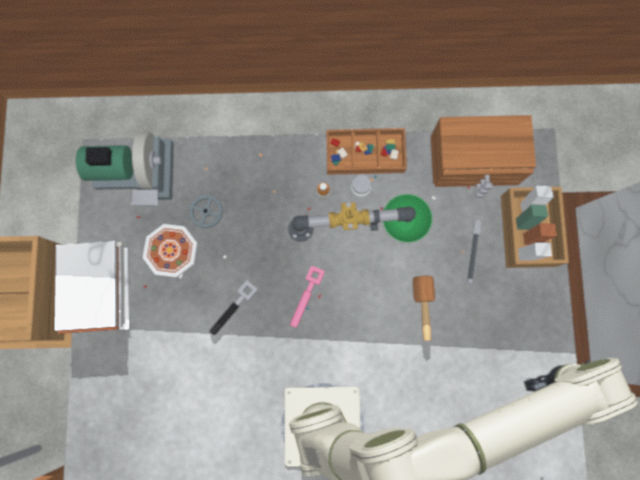

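View pics/side0.png

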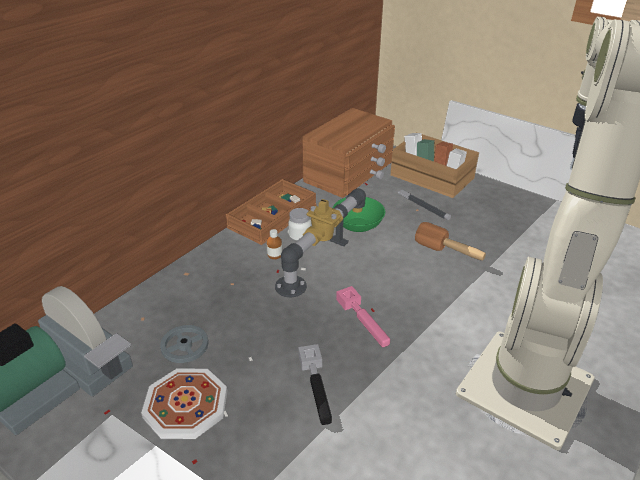

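The top view shows the black handle with its boss near (247,290) and grip end near (214,331). The valve stem is near (349,215) and the pink decoy near (308,295). I'll enlarge the stem and handle in both views.

```bash
cat > h.py <<'E'
import numpy as np,cv2
from scipy.spatial.transform import Rotation as R
def proj(c,P):
    P=np.atleast_2d(P); q=P@c["extrinsics"][:3,:3].T+c["extrinsics"][:3,3]
    q=q*[1,-1,-1]; k=q@c["intrinsics"].T; return k[:,:2]/k[:,2:]
def back(c,uv,z):
    uv=np.atleast_2d(uv).astype(float); d=np.c_[uv,np.ones(len(uv))]@np.linalg.inv(c["intrinsics"]).T*[1,-1,-1]
    E=c["extrinsics"]; d=d@E[:3,:3]; o=-E[:3,:3].T@E[:3,3]
    return o+d*((z-o[2])/d[:,2])[:,None]
def tri(cs,uvs):
    A=[];b=[]
    for c,uv in zip(cs,uvs):
        p=back(c,uv,0)[0]; o=-c["extrinsics"][:3,:3].T@c["extrinsics"][:3,3]; d=(p-o)/np.linalg.norm(p-o)
        M=np.eye(3)-np.outer(d,d); A.append(M); b.append(M@o)
    return np.linalg.lstsq(np.vstack(A),np.hstack(b),rcond=None)[0]
E
python3 - <<'E'
from workcell import viewer
import cv2,numpy as np,pickle
cs={n:viewer.camera(n) for n in("top","side")}; pickle.dump(cs,open("c0.pkl","wb"))
def crop(n,x,y,w,h,s): return cv2.resize(cs[n]["pixels"][y:y+h,x:x+w,::-1],None,fx=s,fy=s,interpolation=cv2.INTER_CUBIC)
a=np.vstack([np.hstack([crop("top",200,270,66,50,6),crop("side",290,340,66,50,6)]),np.hstack([crop("top",316,191,66,50,6),crop("side",290,190,66,50,6)])])
cv2.imwrite("pics/z0.png",a)
E
```

```text
(no output)
```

View pics/z0.png

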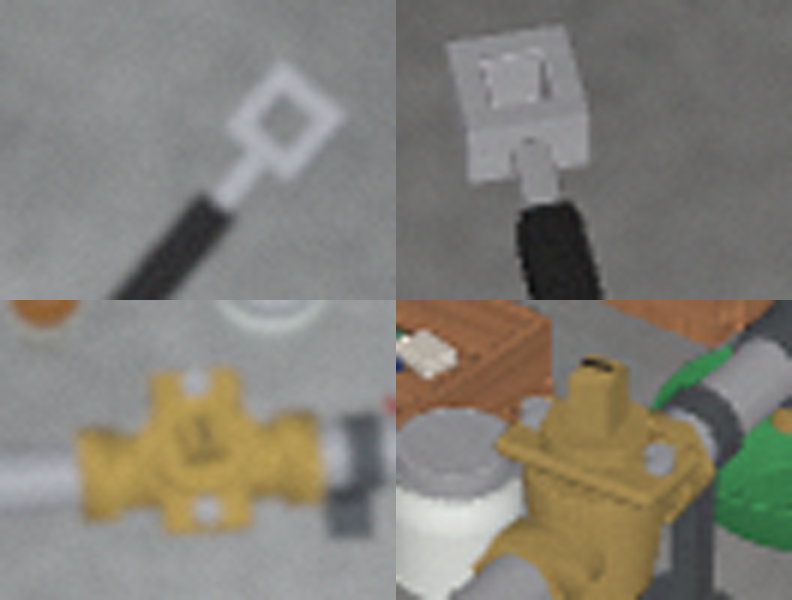

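```bash
python3 - <<'E'
from workcell import viewer
import cv2,numpy as np,pickle
cs={}
for n in("top","side"):
    L=[viewer.camera(n) for _ in range(6)]; c=L[0]; c["pixels"]=np.mean([l["pixels"] for l in L],0).astype(np.uint8); cs[n]=c
pickle.dump(cs,open("c0.pkl","wb"))
def crop(n,x,y,w,h,s):
    a=cs[n]["pixels"][y:y+h,x:x+w,::-1]; a=cv2.normalize(a,None,0,255,cv2.NORM_MINMAX); return cv2.resize(a,None,fx=s,fy=s,interpolation=cv2.INTER_CUBIC)
cv2.imwrite("pics/z1.png",np.hstack([crop("top",335,200,28,30,14),crop("side",310,195,28,30,14)]))
E
```

```text
(no output)
```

View pics/z1.png

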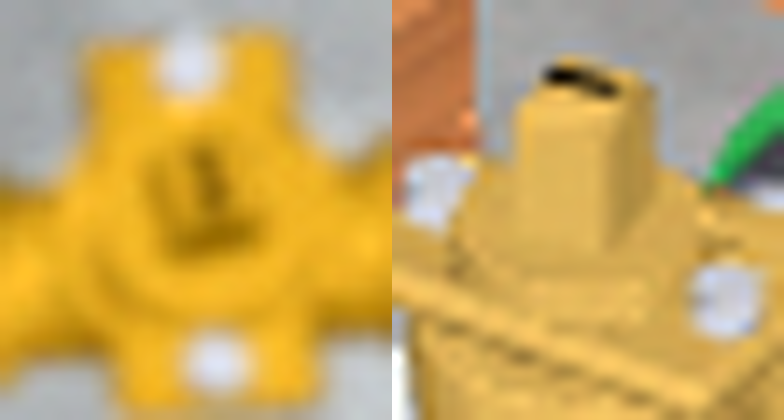

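The enlarged view shows the groove as a dark line: crop (203,150)–(220,205) in the top view and (545,75)–(618,92) in the side view. I'll fit the poses from these points.

```bash
cat > fit.py <<'E'
import pickle,numpy as np
from scipy.optimize import least_squares
from h import *
cs=pickle.load(open("c0.pkl","rb")); T,S=cs["top"],cs["side"]
px=lambda x0,y0,s,L:[((x+.5)/s-.5+x0,(y+.5)/s-.5+y0) for x,y in L]
def fit(obs,init):
    def w(p,L): c,s=np.cos(p[2]),np.sin(p[2]); return np.array([[p[0]+c*x-s*y,p[1]+s*x+c*y,z] for x,y,z in L])
    f=lambda p:np.concatenate([(proj(c,w(p,L))-np.array(uv)).ravel() for c,L,uv in obs])
    r=least_squares(f,init,loss="soft_l1"); print(np.round(r.x,4),np.degrees(r.x[2]).round(2),"\n",np.round(r.fun.reshape(-1,2),1).tolist()); return r.x
# stem: groove ends (x = +-.007); far end is up in the top view
print("stem");a=.010
fit([(T,[(.007,0,.188),(-.007,0,.188)],px(335,200,14,[(203,150),(220,205)])),
 (S,[(.007,0,.188),(-.007,0,.188)],px(310,195,14,[(153,75),(226,92)])),
 (S,[(-a,a,.158)],px(310,195,14,[(213,247)]))],[.62,-.05,.1])
fit([(S,[(.007,0,.188),(-.007,0,.188)],px(310,195,14,[(153,75),(226,92)]))],[.62,-.05,.1])
fit([(T,[(.007,0,.188),(-.007,0,.188)],px(335,200,14,[(203,150),(220,205)]))],[.62,-.05,.1])
print("nuts T z.155",back(T,px(335,200,14,[(188,65),(216,362)]),.154).round(4).tolist())
print("nuts S",back(S,px(310,195,14,[(45,185),(335,300)]),.154).round(4).tolist())
print("handle");b=.023
C=[(b,b,.028),(b,-b,.028),(-b,-b,.028),(-b,b,.028)]  # about the bore
# lever points toward lower-left in top image
tp=px(200,270,6,[(283,62),(345,117),(287,182),(226,125)]) # order: up,right,down,left
print(back(T,tp,.028).round(4).tolist()); sp=px(290,340,6,[(51,43),(167,27),(192,118),(74,127)]);print(back(S,sp,.028).round(4).tolist())
for n,c,(x,y,w,h) in(("T",T,(190,260,80,90)),("S",S,(290,360,60,70))):
    g=c["pixels"][y:y+h,x:x+w].max(2); m=(g<60).astype(np.uint8); k,l,st,_=cv2.connectedComponentsWithStats(m); i=1+st[1:,4].argmax()
    q=np.argwhere(l==i)[:,::-1]+[x,y]; r=cv2.minAreaRect(q.astype(np.float32)); print(n,st[i],r, back(c,cv2.boxPoints(r),.024).round(4).tolist())
E
python3 fit.py
```

```text
stem
[ 0.63   -0.0956  0.209 ] 11.97 
 [[-0.4, -0.4], [-0.5, 0.2], [0.4, -0.6], [-0.0, -0.5], [0.2, 0.1]]
[ 0.6288 -0.0933  0.2869] 16.44 
 [[0.1, 0.1], [-0.1, -0.1]]
[ 0.6298 -0.0968  0.2618] 15.0 
 [[-0.1, -0.3], [0.1, 0.3]]
nuts T z.155 [[0.6624, -0.094, 0.154], [0.5969, -0.0981, 0.154]]
nuts S [[0.6605, -0.0899, 0.154], [0.5936, -0.0926, 0.154]]
handle
[[0.4525, 0.2302, 0.028], [0.4226, 0.1972, 0.028], [0.3889, 0.2279, 0.028], [0.4197, 0.2603, 0.028]]
[[0.4524, 0.2334, 0.028], [0.4223, 0.2001, 0.028], [0.3871, 0.2306, 0.028], [0.4193, 0.2607, 0.028]]
T [ 23  44  24  29 157] ((223.78822326660156, 318.2470703125), (5.2063307762146, 34.925804138183594), 40.601295471191406) [[0.2975, 0.345, 0.024], [0.3794, 0.2737, 0.024], [0.3684, 0.2611, 0.024], [0.2868, 0.3324, 0.024]]
S [ 20  14  22  51 580] ((320.6764831542969, 398.70587158203125), (51.175018310546875, 11.641709327697754), 75.96376037597656) [[0.3837, 0.2812, 0.024], [0.3689, 0.26, 0.024], [0.2716, 0.3466, 0.024], [0.2857, 0.3657, 0.024]]
```

Both cameras agree within about 3 mm. Working values:
- **Bore:** about (0.4206, 0.230), with the lever pointing at about 138.8°.
- **Stem:** about (0.629, -0.0945), with the groove at about 15°.

The plan is to grip the boss sides with tool x along the lever.

arm_command(
  series="0 .1 -.041 -.0125 0;0 .1 -.041 -.0125 0;0 .1 -.041 -.0125 0;0 .1 -.041 -.0125 0;0 .1 -.041 -.0125 0;0 .1 -.041 -.0125 0;0 .1 -.041 -.0125 0;0 .1 -.041 -.0125 0;0 .1 -.041 -.0125 0;0 .1 -.041 -.0125 0",
)

```text
clock: 2.05
position: [0.5008, -0.3495, 0.3007]
ee_rot: [0.993, 0.122, 0.0, 0.0]
ft_force: [1.2, -0.4, -1.3]
grip_width: 1.002
grasp_force: 0.0
```

arm_command(
  series="0 .026 -.084 0 0;0 .026 -.084 0 0;0 .026 -.084 0 0;0 .026 -.084 0 0;0 .026 -.084 0 0;0 .026 -.084 0 0;0 .026 -.084 0 0;0 .026 -.084 0 0;0 .026 -.084 0 0;0 .026 -.084 0 0",
)

```text
clock: 3.3
position: [0.5192, 0.002, 0.3005]
ee_rot: [0.993, 0.122, 0.0, 0.0]
ft_force: [0.5, -0.5, -0.1]
grip_width: 1.005
grasp_force: 0.0
```

arm_command(
  series="0 -.01 -.062 0 0;0 -.01 -.062 0 0;0 -.01 -.062 0 0;0 -.01 -.062 0 0;0 -.01 -.062 0 0;0 -.01 -.062 0 0;0 -.01 -.062 0 0;0 -.01 -.062 0 0;0 -.01 -.062 0 0;0 -.01 -.062 0 0",
)

```text
clock: 4.55
position: [0.42, 0.2325, 0.3005]
ee_rot: [0.993, 0.122, 0.0, 0.0]
ft_force: [-0.0, -0.5, -0.5]
grip_width: 0.997
grasp_force: 0.0
```

arm_command(
  series="0 0 0 0 -.058;0 0 0 0 -.058;0 0 0 0 -.058;0 0 0 0 -.058;0 0 0 0 -.058;0 0 0 0 -.058;0 0 0 0 -.058;0 0 0 0 -.058;0 0 0 0 -.058;0 0 0 0 -.058",
)

```text
clock: 5.8
position: [0.4204, 0.2318, 0.3004]
ee_rot: [0.509, 0.861, 0.0, 0.0]
ft_force: [0.4, -0.1, 0.8]
grip_width: 1.003
grasp_force: 0.0
```

arm_command(
  series="0 0 0 0 -.056;0 -.004 -.0035 0 -.055;0 0 0 .1 0;0 0 0 .1 0;0 0 0 .1 0;0 0 0 .1 0;0 0 0 .1 0;0 0 0 .05 0;0 0 0 0 0;0 0 0 0 0",
)

```text
clock: 7.05
position: [0.4208, 0.23, 0.0813]
ee_rot: [0.355, 0.935, 0.0, 0.0]
ft_force: [0.7, 0.3, 0.2]
grip_width: 0.999
grasp_force: 0.0
```

```bash
python3 - <<'E'
from workcell import viewer,manip
import cv2,numpy as np
c={n:viewer.camera(n)["pixels"][:,:,::-1] for n in("top","side")}
f=lambda n,x,y:cv2.resize(c[n][y:y+130,x:x+130],(400,400),interpolation=cv2.INTER_CUBIC)
cv2.imwrite("pics/g0.png",np.hstack([f("top",180,225),f("side",250,290)])); o=manip.get_obs();print(o["position"],o["ee_rot"])
E
```

```text
[0.42100374 0.22997028 0.08145549] [3.55138051e-01 9.34813327e-01 5.60997324e-04 8.33440778e-04]
```

View pics/g0.png

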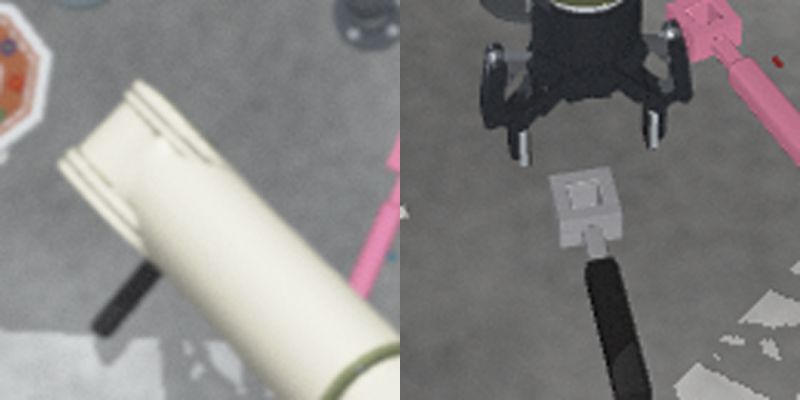

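The fingers straddle the boss in the side view, so I'll descend and close.

arm_command(
  series="0 0 0 .06 0;0 0 0 .05 0;0 0 0 .03 0;0 0 0 .006 0;0 0 0 0 0;1 0 0 0 0;1 0 0 0 0;1 0 0 0 0;1 0 0 0 0;1 0 0 0 0",
  newtons=80,
)

```text
clock: 8.4
position: [0.421, 0.2301, 0.0228]
ee_rot: [0.355, 0.935, 0.0, 0.001]
ft_force: [-0.7, -0.9, 9.2]
grip_width: 0.522
grasp_force: 82.5
```

arm_command(
  series="1 0 0 0 0;1 0 0 0 0;1 0 0 0 0;1 0 0 -.02 0;1 0 0 -.08 0;1 0 0 -.1 0;1 0 0 -.1 0;1 0 0 -.1 0;1 0 0 -.1 0;1 0 0 -.05 0",
)

```text
clock: 9.65
position: [0.4202, 0.2299, 0.2439]
ee_rot: [0.355, 0.935, 0.0, 0.001]
ft_force: [0.8, 0.6, -5.6]
grip_width: 0.521
grasp_force: 83.9
```

arm_command(
  series="1 -.093 -.026 0 0;1 -.093 -.026 0 0;1 -.093 -.026 0 0;1 -.093 -.026 0 0;1 -.093 -.026 0 0;1 -.093 -.026 0 0;1 -.093 -.026 0 0;1 -.093 -.026 0 0;1 -.093 -.026 0 0;1 -.093 -.026 0 0",
)

```text
clock: 10.9
position: [0.6294, -0.0961, 0.2414]
ee_rot: [0.355, 0.935, -0.0, -0.001]
ft_force: [0.6, 0.6, -4.8]
grip_width: 0.519
grasp_force: 83.7
```

arm_command(
  series="1 0 0 0 .057;1 0 0 0 .057;1 0 0 0 .057;1 0 0 0 .057;1 0 0 0 .057;1 0 0 0 .057;1 0 0 0 .057;1 0 0 0 .057;1 0 0 0 .057;1 0 0 0 .057",
)

```text
clock: 12.15
position: [0.6287, -0.0949, 0.2413]
ee_rot: [0.952, 0.305, -0.001, -0.001]
ft_force: [0.3, -0.2, -5.3]
grip_width: 0.519
grasp_force: 83.6
```

arm_command(
  series="1 0 0 0 .057;1 0 0 0 .057;1 0 0 0 0;1 0 0 0 0;1 0 0 0 0;1 0 0 0 0;1 0 0 0 0;1 0 0 0 0;1 0 0 0 0;1 0 0 0 0",
)

```text
clock: 13.4
position: [0.6294, -0.0951, 0.2419]
ee_rot: [0.991, 0.133, 0.0, 0.0]
ft_force: [-1.0, 0.0, -5.8]
grip_width: 0.523
grasp_force: 83.7
```

```bash
python3 - <<'E'
from workcell import viewer,manip
import cv2,numpy as np,pickle
c={n:viewer.camera(n) for n in("top","side")};o=manip.get_obs();print(o["position"],np.degrees(2*np.arctan2(o["ee_rot"][1],o["ee_rot"][0])),o["ft_force"],o["torque"]); pickle.dump(c,open("c1.pkl","wb"))
f=lambda n,x,y,w:cv2.resize(c[n]["pixels"][y:y+w,x:x+w,::-1],(400,400),interpolation=cv2.INTER_CUBIC)
cv2.imwrite("pics/g1.png",np.hstack([f("top",300,130,100),f("side",285,150,80)]))
E
```

```text
[ 0.62942841 -0.09506244  0.2419    ] 15.289428319785507 [ 0.0607293   0.77031828 -4.65170777] [-0.02909542  0.07771769 -0.02781011]
```

View pics/g1.png

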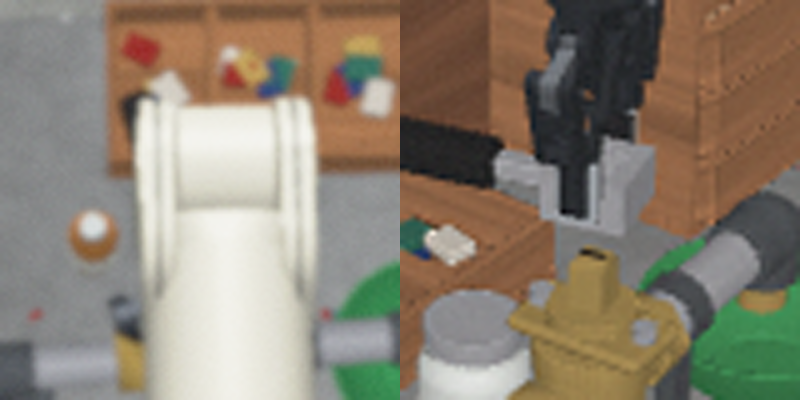

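The side view shows the boss above the stem with the lever pointing away. I'll compare the boss's predicted bottom corners with the image.

```bash
python3 - <<'E'
import pickle; from h import *
from workcell import manip
c=pickle.load(open("c1.pkl","rb"))["side"];th=np.radians(15.3);b=.023
im=c["pixels"][:,:,::-1].copy(); s=10; x0,y0=305,170
im=cv2.resize(im[y0:y0+55,x0:x0+45],None,fx=s,fy=s,interpolation=cv2.INTER_CUBIC)
def w(p,z): return [.6294+np.cos(th)*p[0]-np.sin(th)*p[1],-.0951+np.sin(th)*p[0]+np.cos(th)*p[1],z]
for L,zz,col in(([(b,b),(-b,b),(-b,-b)],.2191,(0,0,255)),([(b,b),(-b,b),(-b,-b)],.2471,(255,0,0)),([(.01,.01),(-.01,.01),(-.01,-.01)],.158,(0,255,0)),([(.007,0),(-.007,0)],.188,(0,255,0))):
    q=((proj(c,[w(p,zz) for p in L])-[x0,y0]+.5)*s-.5).round().astype(int); print(q.tolist())
    cv2.polylines(im,[q.reshape(-1,1,2)],False,col,1)
cv2.imwrite("pics/g2.png",im)
E
```

```text
[[73, 231], [239, 268], [303, 180]]
[[72, 137], [240, 174], [305, 87]]
[[137, 412], [208, 428], [235, 389]]
[[163, 300], [212, 311]]
```

View pics/g2.png

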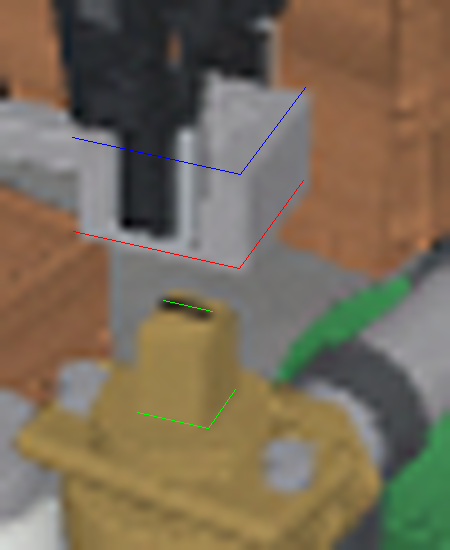

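Observed boss edges lie about 6 px at 10x (roughly 1.2 mm) to the right of prediction, while the stem matches. So the bore sits about 1.2 mm toward tool −x. I'll correct that and lower onto the stem.

arm_command(
  series="1 .003 0 .015 0;1 0 0 .015 0;1 0 0 .015 0;1 0 0 .015 0;1 0 0 .01 0;1 0 0 .006 0;1 0 0 .006 0;1 0 0 .006 0;1 0 0 .004 0;1 0 0 0 0",
)

```text
clock: 14.75
position: [0.6309, -0.0946, 0.2052]
ee_rot: [0.991, 0.133, 0.0, 0.0]
ft_force: [1.3, 0.8, -5.0]
grip_width: 0.524
grasp_force: 83.9
```

No contact force with the bore 5.6 mm past the stem's end, so it is going on cleanly. I'll continue down.

arm_command(
  series="1 0 0 .008 0;1 0 0 .008 0;1 0 0 .008 0;1 0 0 .008 0;1 0 0 .008 0;1 0 0 .007 0;1 0 0 .005 0;1 0 0 .003 0;1 0 0 .002 0;1 0 0 0 0",
)

```text
clock: 16.0
position: [0.6311, -0.0946, 0.1825]
ee_rot: [0.991, 0.133, 0.001, 0.0]
ft_force: [6.9, 1.3, -2.5]
grip_width: 0.517
grasp_force: 83.9
```

arm_command(
  series="1 -.002 0 .003 0;1 0 0 .003 0;1 0 0 .002 0;1 0 0 0 0;1 0 0 0 0;1 0 0 0 0;1 0 0 0 0;1 0 0 0 0;1 0 0 0 0;1 0 0 0 0",
)

```text
clock: 17.25
position: [0.6311, -0.0946, 0.1809]
ee_rot: [0.991, 0.133, 0.002, 0.0]
ft_force: [4.8, 1.4, 5.7]
grip_width: 0.518
grasp_force: 85.1
```

Seated: the height matches the predicted home and about 10 N of downward press shows. Next I'll turn it counter-clockwise.

arm_command(
  series="1 0 0 0 -.02;1 0 0 0 -.04;1 0 -.001 0 -.04;1 0 -.001 0 -.04;1 0 -.001 0 -.04;1 0 -.001 0 -.04;1 0 0 0 -.04;1 0 0 0 -.04;1 0 0 0 -.04;1 0 0 0 -.04",
  newtons=110,
)

```text
clock: 18.5
position: [0.6311, -0.0944, 0.1811]
ee_rot: [0.744, 0.668, 0.002, 0.002]
ft_force: [11.2, -1.0, 3.7]
grip_width: 0.515
grasp_force: 111.6
```

```bash
python3 - <<'E'
from workcell import viewer,manip
import cv2,numpy as np,pickle
from h import *
c={n:viewer.camera(n) for n in("top","side")};o=manip.get_obs();print(o["position"],np.degrees(2*np.arctan2(o["ee_rot"][1],o["ee_rot"][0])),o["ft_force"],o["torque"])
f=lambda n,x,y,w:cv2.resize(c[n]["pixels"][y:y+w,x:x+w,::-1],(400,400),interpolation=cv2.INTER_CUBIC)
cv2.imwrite("pics/g3.png",np.hstack([f("top",280,165,100),f("side",270,170,80)]))
# pipe direction: grey pipe segments from first top picture, crop rows per column
t=pickle.load(open("c0.pkl","rb"))["top"]; g=t["pixels"].astype(float).mean(2)
P=[]
for u in list(range(312,326))+list(range(374,396)):
    col=np.abs(np.gradient(cv2.GaussianBlur(g,(3,3),0)[195:240,u])); k=g[195:240,u]; w=np.clip(k-np.median(k)-8,0,None); 
    if w.sum()>20: P.append((u,195+(w*np.arange(45)).sum()/w.sum()))
P=np.array(P); print(P.round(1).tolist()); k=np.polyfit(P[:,0],P[:,1],1); q=back(t,[(315,np.polyval(k,315)),(390,np.polyval(k,390))],.122); d=q[0]-q[1]; print(q,np.degrees(np.arctan2(d[1],d[0])))
E
```

```text
[ 0.63103629 -0.09440648  0.18107331] 83.84075949178934 [10.18341024 -0.4206287   3.50049842] [-0.15560228 -1.75624402  0.01567688]
[[312.0, 221.3], [313.0, 221.3], [314.0, 221.6], [315.0, 221.2], [316.0, 221.0], [317.0, 220.8], [318.0, 220.8], [319.0, 220.7], [320.0, 220.6], [321.0, 220.9], [322.0, 220.3], [323.0, 220.7], [324.0, 221.0], [325.0, 220.8], [374.0, 231.5], [375.0, 233.2], [376.0, 233.7], [381.0, 215.3], [382.0, 215.4], [383.0, 215.2], [384.0, 215.2], [385.0, 215.1], [386.0, 215.1], [387.0, 217.5], [388.0, 216.1], [389.0, 215.0], [390.0, 214.7], [391.0, 214.3], [392.0, 213.9], [393.0, 213.7], [394.0, 213.5], [395.0, 213.5]]
[[ 0.61711641  0.00732583  0.122     ]
 [ 0.62641808 -0.22290876  0.122     ]] 92.31353951734971
```

View pics/g3.png

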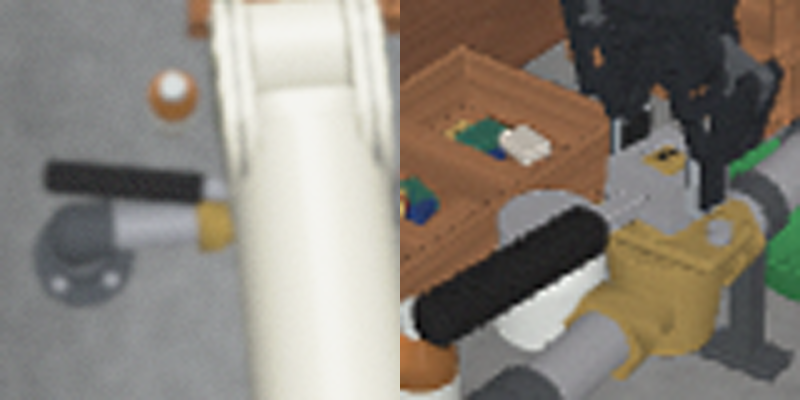

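The handle is seated, with the stem's end showing in the bore, and the valve is turning. The lever is at about 84° and the pipe at about 93°. I'll go on slowly to the stop.

arm_command(
  series="1 0 0 0 -.012;1 0 0 0 -.012;1 0 0 0 -.012;1 0 0 0 -.012;1 0 0 0 -.006;1 0 0 0 0;1 0 0 0 0;1 0 0 0 0;1 0 0 0 0;1 0 0 0 0",
)

```text
clock: 19.85
position: [0.631, -0.0944, 0.1811]
ee_rot: [0.686, 0.727, 0.002, 0.003]
ft_force: [9.4, -1.4, 4.7]
grip_width: 0.513
grasp_force: 111.8
```

```bash
python3 - <<'E'
from workcell import manip
import numpy as np
o=manip.get_obs();print(o["position"],np.degrees(2*np.arctan2(o["ee_rot"][1],o["ee_rot"][0])),o["ft_force"],o["torque"],o["tau"])
E
```

```text
[ 0.63096653 -0.09440375  0.18108863] 93.34535693068202 [ 9.40538578 -1.37675798  4.72115211] [-0.17450954 -1.75823519 -0.26962535] [  0.22567349 -62.1456027   -6.54814482 -31.09323263  -0.27769078
   2.87201598   0.30094924]
```

arm_command(
  series="1 0 0 0 -.007;1 0 0 0 -.007;1 0 0 0 0;1 0 0 0 0;1 0 0 0 0;1 0 0 0 0;1 0 0 0 0;1 0 0 0 0;1 0 0 0 0;1 0 0 0 0",
)

```text
clock: 21.1
position: [0.631, -0.0944, 0.1811]
ee_rot: [0.67, 0.742, 0.002, 0.003]
ft_force: [9.1, -0.9, 4.3]
grip_width: 0.516
grasp_force: 111.8
```

```bash
python3 - <<'E'
from workcell import manip
import numpy as np
o=manip.get_obs();print(o["position"],np.degrees(2*np.arctan2(o["ee_rot"][1],o["ee_rot"][0])),o["ft_force"],o["torque"],o["tau"])
E
```

```text
[ 0.6309613  -0.09441196  0.18110485] 95.8676433693419 [ 9.14393556 -0.937887    4.32913249] [-0.17946322 -1.74596018 -0.21010578] [  0.2212154  -62.05776215  -6.66963726 -31.10636115  -0.29365718
   2.82243915   0.28137281]
```

arm_command(
  series="1 0 0 0 -.01;1 0 0 0 -.01;1 0 0 0 0;1 0 0 0 0;1 0 0 0 0;1 0 0 0 0;1 0 0 0 0;1 0 0 0 0;1 0 0 0 0;1 0 0 0 0",
)

```text
clock: 22.35
position: [0.6309, -0.0945, 0.1811]
ee_rot: [0.646, 0.763, 0.001, 0.003]
ft_force: [8.8, -0.6, 3.7]
grip_width: 0.52
grasp_force: 111.8
```

```bash
python3 - <<'E'
from workcell import manip,viewer
import numpy as np,cv2
c=viewer.camera("top")
o=manip.get_obs();print(o["position"],np.degrees(2*np.arctan2(o["ee_rot"][1],o["ee_rot"][0])),o["ft_force"],o["torque"])
from h import *
x,y,w,h=280,195,70,30
m=(c["pixels"][y:y+h,x:x+w].max(2)<55).astype(np.uint8);k,l,st,_=cv2.connectedComponentsWithStats(m)
for i in range(1,k):
    if st[i,4]>40:
        q=np.argwhere(l==i)[:,::-1]+[x,y]; vx,vy,a,b=cv2.fitLine(q.astype(np.float32),cv2.DIST_L2,0,.01,.01).ravel()
        P=back(c,[(a-10*vx,b-10*vy),(a+10*vx,b+10*vy)],.182); d=P[0]-P[1]; print(st[i],P.round(4).tolist(),np.degrees(np.arctan2(d[1],d[0])))
E
```

```text
[ 0.63090435 -0.09442777  0.18106849] 99.47413728637059 [ 9.998679   -0.45163798  4.62391448] [-0.18927495 -1.69564973 -0.21066411]
[ 13  20  37  10 213] [[0.6058, 0.0457, 0.182], [0.6132, -0.0131, 0.182]] 97.193652491193
```

arm_command(
  series="1 0 0 0 -.01;1 0 0 0 -.01;1 0 0 0 0;1 0 0 0 0;1 0 0 0 0;1 0 0 0 0;1 0 0 0 0;1 0 0 0 0;1 0 0 0 0;1 0 0 0 0",
)

```text
clock: 23.65
position: [0.6309, -0.0944, 0.1811]
ee_rot: [0.623, 0.783, 0.001, 0.002]
ft_force: [8.8, -0.1, 4.2]
grip_width: 0.514
grasp_force: 112.0
```

```bash
cat > chk.py <<'E'
from workcell import manip,viewer
import numpy as np,cv2,pickle
from h import *
c=viewer.camera("top")
o=manip.get_obs();print(o["position"],np.degrees(2*np.arctan2(o["ee_rot"][1],o["ee_rot"][0])),o["ft_force"],o["torque"])
x,y,w,h=280,195,70,30
m=(c["pixels"][y:y+h,x:x+w].max(2)<55).astype(np.uint8);k,l,st,_=cv2.connectedComponentsWithStats(m)
i=1+st[1:,4].argmax();q=np.argwhere(l==i)[:,::-1]+[x,y]; vx,vy,a,b=cv2.fitLine(q.astype(np.float32),cv2.DIST_L2,0,.01,.01).ravel()
P=back(c,[(a-10*vx,b-10*vy),(a+10*vx,b+10*vy)],.182); d=P[0]-P[1]; print("lever",st[i],np.degrees(np.arctan2(d[1],d[0])))
E
python3 chk.py; python3 - <<'E'
import pickle; from h import *
t=pickle.load(open("c0.pkl","rb"))["top"]; g=t["pixels"].astype(float)
sat=g.max(2)-g.min(2)
# sub-pixel bright ridge of the pipe per column
P=[]
for u in list(range(313,326))+list(range(381,396)):
    k=cv2.GaussianBlur(g.mean(2),(1,5),0)[205:232,u]; gr=np.gradient(k); a,b=gr.argmax(),gr.argmin(); P.append((u,205+a,205+b))
print(P)
E
```

```text
[ 0.63088754 -0.09443649  0.18107513] 102.99168022556753 [8.64507231 0.24049081 4.057255  ] [-0.03231471 -1.67359919 -1.19061162]
lever [ 13  22  38   8 145] 97.78381440193927
[(313, np.int64(218), np.int64(226)), (314, np.int64(218), np.int64(225)), (315, np.int64(218), np.int64(224)), (316, np.int64(218), np.int64(224)), (317, np.int64(217), np.int64(224)), (318, np.int64(217), np.int64(224)), (319, np.int64(217), np.int64(224)), (320, np.int64(217), np.int64(224)), (321, np.int64(217), np.int64(224)), (322, np.int64(217), np.int64(224)), (323, np.int64(217), np.int64(224)), (324, np.int64(217), np.int64(223)), (325, np.int64(217), np.int64(223)), (381, np.int64(211), np.int64(206)), (382, np.int64(211), np.int64(207)), (383, np.int64(211), np.int64(220)), (384, np.int64(211), np.int64(220)), (385, np.int64(210), np.int64(220)), (386, np.int64(210), np.int64(220)), (387, np.int64(210), np.int64(220)), (388, np.int64(210), np.int64(220)), (389, np.int64(210), np.int64(220)), (390, np.int64(210), np.int64(220)), (391, np.int64(210), np.int64(220)), (392, np.int64(210), np.int64(220)), (393, np.int64(209), np.int64(219)), (394, np.int64(209), np.int64(219)), (395, np.int64(209), np.int64(219))]
```

The torque jumped to 1.2 N m while the lever stopped at 97.8°, so the valve is at its stop and the lever leads by bore play. I'll back off within the play, ease the side force and release.

arm_command(
  series="1 0 .001 0 .009;1 0 .0015 0 .009;1 0 0 0 .01;1 0 0 0 0;1 0 0 0 0;1 0 0 0 0;1 0 0 0 0;1 0 0 0 0;1 0 0 0 0;1 0 0 0 0",
)

```text
clock: 24.95
position: [0.6307, -0.0945, 0.181]
ee_rot: [0.656, 0.755, 0.0, 0.002]
ft_force: [1.5, -1.5, 6.9]
grip_width: 0.512
grasp_force: 112.3
```

```bash
python3 chk.py
```

```text
[ 0.63071588 -0.09444774  0.18102185] 98.02623529794509 [ 2.07212451 -0.67953508  7.83015355] [-0.25276077 -0.23726438 -0.12850545]
lever [ 13  20  37  10 223] 97.15627024727382
```

arm_command(
  series="1 0 0 0 .008;1 0 0 0 .007;1 0 0 0 0;1 0 0 0 0;0 0 0 0 0;0 0 0 0 0;0 0 0 0 0;0 0 0 0 0;0 0 0 0 0;0 0 0 0 0",
)

```text
clock: 26.25
position: [0.6298, -0.0935, 0.1791]
ee_rot: [0.673, 0.74, -0.0, 0.0]
ft_force: [0.5, 0.1, -0.1]
grip_width: 1.0
grasp_force: 0.0
```

arm_command(
  series="0 0 0 0 0;0 0 0 -.01 0;0 0 0 -.03 0;0 0 0 -.06 0;0 0 0 -.08 0;0 0 0 -.08 0;0 0 0 -.08 0;0 0 0 -.08 0;0 0 0 0 0;0 0 0 0 0",
)

```text
clock: 27.5
position: [0.6297, -0.0935, 0.347]
ee_rot: [0.673, 0.74, -0.0, 0.0]
ft_force: [-0.7, 0.6, -0.1]
grip_width: 1.001
grasp_force: 0.0
```

arm_command(
  series="0 -.05 -.12 0 0;0 -.05 -.12 0 0;0 -.05 -.12 0 0;0 -.05 -.12 0 0;0 -.05 0 0 0;0 -.05 0 0 0;0 -.05 0 0 0;0 -.05 0 0 0;0 0 0 0 0;0 0 0 0 0",
)

```text
clock: 28.75
position: [0.4541, -0.2701, 0.347]
ee_rot: [0.673, 0.74, 0.0, -0.0]
ft_force: [-0.5, 1.4, 0.2]
grip_width: 1.001
grasp_force: 0.0
```

```bash
python3 chk.py; python3 - <<'E'
from workcell import viewer
import cv2,numpy as np
c={n:viewer.camera(n) for n in("top","side")}
f=lambda n,x,y,w,s:cv2.resize(c[n]["pixels"][y:y+w,x:x+w,::-1],(s,s),interpolation=cv2.INTER_CUBIC)
cv2.imwrite("pics/g4.png",np.hstack([f("top",280,150,140,400),f("side",260,160,110,400)]))
E
```

```text
[ 0.4540749  -0.2699209   0.34713436] 95.4589109937993 [ 0.78507454  0.40662477 -0.54093599] [ 0.04105453 -0.02332408 -0.07242988]
lever [ 12  19  38  10 215] 95.74185049271483
```

View pics/g4.png

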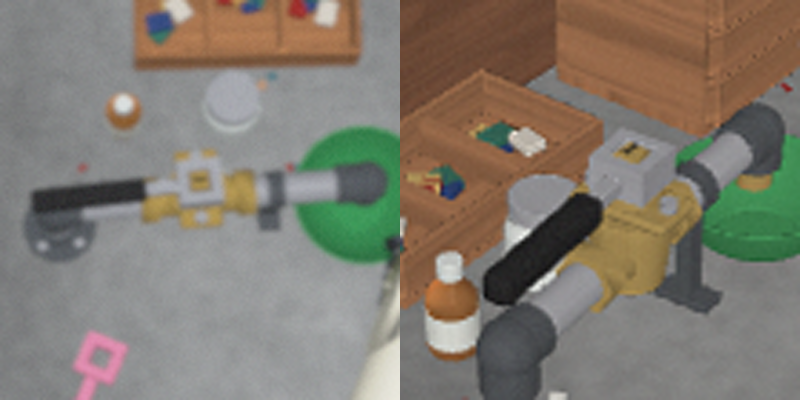

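The last picture shows the lever lying along the pipe, the boss seated with the stem's end in the bore, and the neighbouring items undisturbed. I'll hand in.

```bash
python3 -c "
from workcell import manip; print(manip.hand_in())"
```

```text
the job is handed in; nothing more can be done
None
```

I fitted the handle on the stem, turned the valve to its open stop with the lever within about 2–3° of the pipe, and handed the job in at about 29 s; no verdict came back.

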